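# Weigh a sealed tape case in the hand and dock it as full or empty

## Robot

A 7-joint arm with a two-finger parallel gripper is mounted at the origin on a cart in front of the work surface, level with it; the furniture and walls round the work are solid. World frame = base frame: x ahead of the robot, y to its left, z up, the work surface at z = 0. Lengths are in m, angles in rad, forces in N, time in s.
With the tool pointing down it reaches from about 0.4 to 0.875 m from the base axis. Payload 19.3 kg.
Tool frame: the origin (TCP) lies midway between the tips of the shut fingers; the grasp point (between the pads) lies 19 mm behind it; z points along the fingers, y is the line along which they close (so a half turn about z gives the same grasp; the last joint's range is limited). The gripper opens to 85 mm and grips with 20 to 120 N. Pads are 22 mm wide; open, the fingers measure 114 mm over their backs; the gripper's body (76 mm by 85 mm) begins 54 mm behind the grasp point. The pads swing forward as they close: fully open they stand 13 mm farther back than shut.
Start: joints at [-1.282, 0.521, -0.036, 1.599, 0.021, 1.021, -0.113], TCP at [0.219, 0.585, 0.231] pointing down, gripper open.
Joint ranges: [-2.91, 2.91], [-0.3, 2.13], [-1.5, 1.42], [0.17, 2.43], [-1.26, 4.41], [0.16, 1.93], [-2.52, 2.52]. Speed limits (rad/s): [1.89, 1.89, 2.39, 2.39, 3.01, 3.01, 3.01].

## Interface

Orientations are given as [roll, pitch, yaw] about the fixed x, y, z axes, in that order (R = Rz(yaw) Ry(pitch) Rx(roll)).
In Python, from workcell import * gives the robot as it stands. The module is installed in compiled form; this text tells all that it offers.
- The arm moves only by the tool play_rows, never from a script. Its argument "deltas" is a list of rows, each a list of 7 numbers: the shift along the tool's x, y, z in units of 500 mm (1.0 is 500 mm), then the turn, a rotation vector about the tool's x, y, z in units of 120 degrees (1.0 is 120 degrees), then the closure, from 0 (fully open) to 1 (shut). A call has 1 to 10 rows; each row is the pose to reach, as a shift and turn from the pose commanded when the call began, along the tool's axes at that moment; what a row does not reach only later rows make up. A row lasts 1/10 s, in which the tool goes at most 50 mm and 8.59 degrees, less where a joint would pass 70% of its speed; a pose out of reach is approached as far as the arm can. A call with a number of a shift or a turn outside -1 to 1 is refused whole. A call with a gripper value outside its range is refused whole. The fingers move at their own pace and stop on an object; "newtons" is the grip in N (left out, the last holds). Time passes only in rows, so rows that repeat a pose let the fingers close. It gives the time, the measured TCP pose, the force, the opening and the grip force at its end, in the units of the state.
- observe(): the state, without advancing time (a new reading comes with each control period).
- grab_frame(name): name is "side" or "top"; returns the picture (400x640x3 uint8, red, green, blue); there is no depth.
- get_calibration(name): a dict with "fovy" (degrees; the focal length in pixels is half the picture's height over the tangent of half this angle, whatever the lens; pixels are square), "cx", "cy" (the principal point, pixels), "xyz" and "rotation" of the camera in the world. Camera axes: x right, y down, z forward; pixel columns grow to the right and rows downward; lengths in m; the calibration is good to about 2 mm. A picture is of the moment at which its call begins. get_calibration takes no time and is no camera call.
- job_done(): hands the job in; it is judged then, once.
The state is a dict: "clock": time; "qpos": joint angles; "qd": joint speeds; "joint_efforts": joint torques, N m; "position": TCP position; "tool_rot": TCP orientation; "force": force on the tool from outside, world axes, zero at the start; "moment": the same for the moment, N m; "grip_width": finger opening in m; "finger_force": force on a finger pad.
Only numpy, scipy, OpenCV 4.12 (cv2) and the standard library are available. Lean on these libraries where they do the work, as an engineer would, in place of code of your own. Each camera call takes 0.05 s, during which the arm holds its last target. There are 200 camera calls.

## Task

Lift the sealed grey cartridge case just clear of the desk and hold it still for about a second to feel whether it is heavy (full, about 550 g) or light (empty, about 170 g). Then lay it flat in the lane of the orange dock if it is heavy, of the blue dock if it is light, and slide it along until it has pushed the black follower plate fully home onto its stop, which has to be felt for; press it firmly there for about half a second, with 10 to 18 N, let go and leave it there. Leave the other dock's follower, the roll of tape and the splicing block as they are.

Things in the scene. Friction and masses are not known exactly. Their poses are not given: they have to be found in the camera images.
- case: sealed grey plastic case, black seam, white label on top: 84 mm long (x), 50 wide (y), 42 high, lying flat. Origin: centre of its underside. Both ends alike. Weighs 0.15 to 0.19 kg empty, 0.47 to 0.63 full; over 0.33 is full. The contents are loose by about 1.5 mm; which it is differs from start to start and cannot be seen. Grasp across its width, above the rails
- dock_orange: fixed orange dock for the heavy (full) case. Plate 150x86x4 mm with a level lane along its x (x -68 to 66 mm, floor = plate top) between two orange rails 55 mm apart: inner faces upright to 11 mm over the desk, then lips flaring out at 45 degrees to 18 mm, so the case can be laid in from above. Open at the front (-x); rear wall 40 mm high, x 67 to 75 mm. Origin: centre of the underside. Docks differ only in colour and place
- dock_blue: fixed blue dock for the light (empty) case. Plate 150x86x4 mm with a level lane along its x (x -68 to 66 mm, floor = plate top) between two blue rails 55 mm apart: inner faces upright to 11 mm over the desk, then lips flaring out at 45 degrees to 18 mm, so the case can be laid in from above. Open at the front (-x); rear wall 40 mm high, x 67 to 75 mm. Origin: centre of the underside. Docks differ only in colour and place
- follower_orange: black plate across the orange lane, 46 mm wide, 36 high, with a rubber pad (20 to 34 mm up) that meets the case; origin under its middle, pad face 3 mm towards -x. Slides 18 to 30 mm to a hidden firm stop, origin then anywhere 46 to 64 mm along the dock's x: feel for it. 3 N friction, no spring. Seated: over 8 N for 0.2 s; over 25 N damages it. Stop stiffness 3 to 10 N per mm: go slowly
- follower_blue: black plate across the blue lane, 46 mm wide, 36 high, with a rubber pad (20 to 34 mm up) that meets the case; origin under its middle, pad face 3 mm towards -x. Slides 18 to 30 mm to a hidden firm stop, origin then anywhere 46 to 64 mm along the dock's x: feel for it. 3 N friction, no spring. Seated: over 8 N for 0.2 s; over 25 N damages it. Stop stiffness 3 to 10 N per mm: go slowly
- roll_green: bystander: loose roll of green paper tape lying flat, 119 mm across, 13 mm high; origin: centre of its underside. Leave it alone
- splicing_block: bystander: loose bright aluminium splicing block, 26 x 115 x 13 mm, long along its y; origin: centre of its underside. Leave it alone
Things that resemble listed ones, but are neither listed nor needed, are in the scene too. Of the things shaped like the case, the grey one is meant.

How it is judged:
On the way, in this order (a step that is already met when the one before it is completed fails the run):
1. the case is lifted just clear of the desk (its underside 5 to 60 mm up) and held still in the fingers for 0.4 s (height (world z) of case between 0.005 and 0.06 m and contact force between case and the fingers above 1 N and linear speed of case below 0.025 m/s and contact force between case and dock_orange below 0.1 N and contact force between case and dock_blue below 0.1 N), for 0.4 s.
2. the case, flat in a dock, is pressed against the stopped follower plate with more than 8 N for 0.2 s (((x of case in the frame of follower_orange between -0.048 and -0.042 m and y of case in the frame of dock_orange between -0.004 and 0.004 m and z of case in the frame of dock_orange between 0.001 and 0.007 m and angle between the x axis of case and the x axis of dock_orange, either way round below 0.1 rad and angle between case's own z axis and vertical below 0.08 rad and distance of follower_blue from where it was at the start of the episode below 0.005 m and contact force between case and follower_orange above 8 N) or (x of case in the frame of follower_blue between -0.048 and -0.042 m and y of case in the frame of dock_blue between -0.004 and 0.004 m and z of case in the frame of dock_blue between 0.001 and 0.007 m and angle between the x axis of case and the x axis of dock_blue, either way round below 0.1 rad and angle between case's own z axis and vertical below 0.08 rad and distance of follower_orange from where it was at the start of the episode below 0.005 m and contact force between case and follower_blue above 8 N))), for 0.2 s.
At the end, for the whole second after the job is handed in: The case lies flat (level within 0.08 rad), released, at rest and in line (0.1 rad, 4 mm) in the orange dock if heavy (resting on it with over 3.2 N), in the blue if light, its end still against (3 mm) the follower that it pressed home; the other follower has not moved (5 mm) (((x of case in the frame of follower_orange between -0.048 and -0.042 m and y of case in the frame of dock_orange between -0.004 and 0.004 m and z of case in the frame of dock_orange between 0.001 and 0.007 m and angle between the x axis of case and the x axis of dock_orange, either way round below 0.1 rad and angle between case's own z axis and vertical below 0.08 rad and distance of follower_blue from where it was at the start of the episode below 0.005 m and contact force between case and dock_orange above 3.2 N) or (x of case in the frame of follower_blue between -0.048 and -0.042 m and y of case in the frame of dock_blue between -0.004 and 0.004 m and z of case in the frame of dock_blue between 0.001 and 0.007 m and angle between the x axis of case and the x axis of dock_blue, either way round below 0.1 rad and angle between case's own z axis and vertical below 0.08 rad and distance of follower_orange from where it was at the start of the episode below 0.005 m and contact force between case and dock_blue between 0.5 and 3.2 N)) and linear speed of case below 0.02 m/s); the robot touches nothing.
It fails at once if the follower plate is pushed by the case with more than 25 N (contact force between case and follower_orange above 25 N or contact force between case and follower_blue above 25 N).
It fails at once if the roll of tape or the splicing block is moved by more than 20 mm (distance of any of roll_green, splicing_block from where it was at the start of the episode above 0.02 m).
It also fails if it takes over 53 s, if anything falls off the work surface, if the arm or the gripper's body presses on something with over 40 N, if the wrist force passes 120 N, or if a joint passes its speed limit or range.

## Working session

There is one attempt and no reset: what is moved stays moved. The work goes in short steps, Python scripts to look and compute and a tool call to move; the robot and the scene stay as the last step left them, time stands still between calls to the robot, and variables do not carry over. Pictures are saved under pics/ and viewed, at most 10 in all, crops included, and the job is handed in when it is done.

Besides the shell and the picture viewer there is one more tool, called as a command line: name --pt "numbers of a row" for each row, then --argument value for the rest. play_rows: Moves the arm, as the interface text tells. Its arguments: {"type":"object","properties":{"deltas":{"type":"array"},"newtons":{"type":"number"}},"required":["deltas"]}

```bash
mkdir -p pics
python3 - <<'E'
from workcell import *
import cv2
for n in ("side","top"):
    f=grab_frame(n); cv2.imwrite(f"pics/{n}0.png",f[:,:,::-1]); print(n,get_calibration(n))
print(observe())
E
```

```text
side {'fovy': 52.19520469525029, 'cx': 319.0285636053523, 'cy': 195.2326914554159, 'xyz': array([0.43780795, 0.8803911 , 0.65321103]), 'rotation': array([-2.15016265,  0.01730998, -3.01952975])}
top {'fovy': 42.4084535466147, 'cx': 322.0316735429582, 'cy': 201.1403156646724, 'xyz': array([ 0.44034315, -0.04869185,  1.33872486]), 'rotation': array([-3.05993050e+00,  1.35418343e-04, -1.54953141e+00])}
{'clock': 0.1, 'qpos': array([-1.28219279,  0.52195056, -0.03632327,  1.59993051,  0.0212202 ,
        1.02110343, -0.1127906 ]), 'qd': array([ 8.26441222e-04, -3.43246906e-03,  5.26087679e-05, -2.65648191e-03,
       -1.91629293e-05,  2.30659177e-03,  2.41414859e-04]), 'joint_efforts': array([ 4.08825494e-03, -9.28487349e+01,  1.98415004e+00, -3.70528150e+01,
        1.81251724e-02,  5.41795875e-03, -5.45211151e-05]), 'position': array([0.21940711, 0.58490949, 0.23079307]), 'tool_rot': array([-3.14059028e+00,  8.92271292e-05,  2.78279416e+00]), 'force': array([ 0.41086696,  0.20481306, -0.46009351]), 'moment': array([-0.00017228,  0.00431908,  0.03448673]), 'finger_force': 0.0, 'grip_width': 0.08556301421319013}
```

View pics/top0.png

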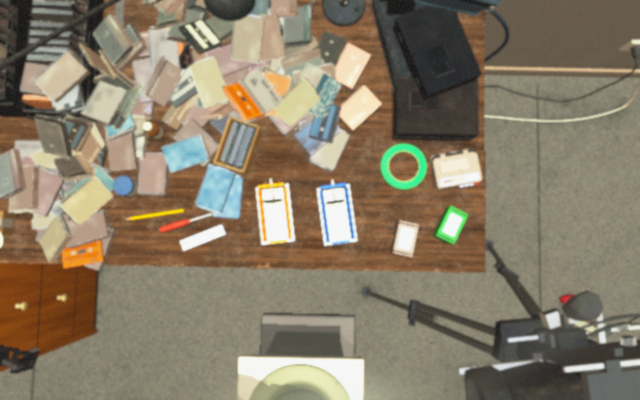

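View pics/side0.png

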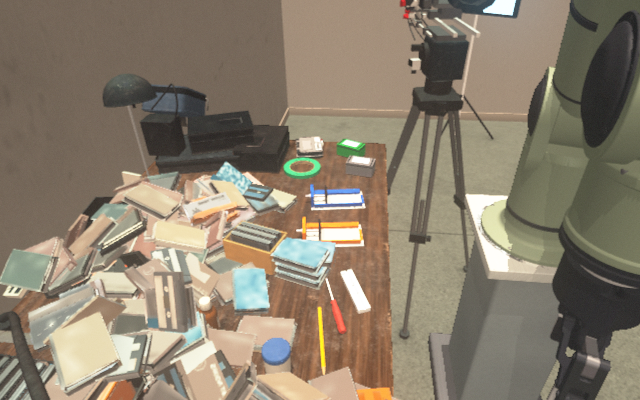

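Top view, lookalikes for the case: box with white label at (405,238), green case at (451,225), beige box at (458,168). Orange dock is at (275,212), blue dock at (337,213), roll at (403,166). In the side view (361,165) the first one is grey, so I choose it and check it in a crop.

Run:
```python
import cv2,numpy as np
t=cv2.imread("pics/top0.png");s=cv2.imread("pics/side0.png")
a=cv2.resize(t[165:265,245:480][:, :],None,fx=3.4,fy=3.4,interpolation=cv2.INTER_CUBIC)[:, :799]
b=cv2.resize(s[130:250,290:400],None,fx=2.1,fy=2.1,interpolation=cv2.INTER_CUBIC)
c=cv2.resize(t[215:262,385:430],None,fx=5.3,fy=5.3,interpolation=cv2.INTER_CUBIC)
d=np.zeros((595,799,3),np.uint8);d[:a.shape[0],:a.shape[1]]=a;d[342:342+b.shape[0],:b.shape[1]]=b;d[342:342+c.shape[0],300:300+c.shape[1]]=c
cv2.imwrite("pics/crop1.png",d)
```

```text
(no output)
```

View pics/crop1.png

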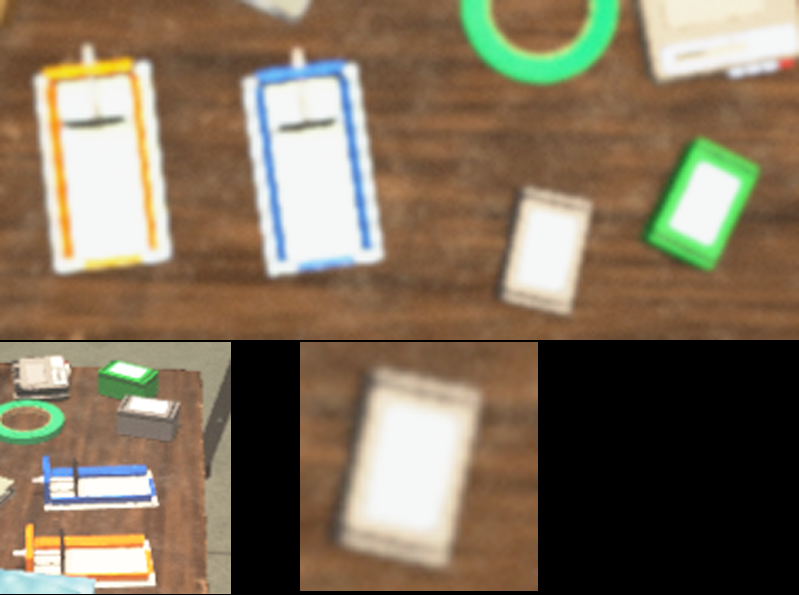

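The crop confirms the grey case (dark grey sides, white label) at top pixel (405,238). The green one is the decoy. Crop corners are used for the pose fits.

```bash
cat > h.py <<'E'
import numpy as np,cv2
from scipy.spatial.transform import Rotation as R
from scipy.optimize import least_squares
from workcell import *
def proj(n,P):
    c=get_calibration(n);M=R.from_euler('xyz',c['rotation']).as_matrix()
    f=200/np.tan(np.radians(c['fovy']/2));q=(np.atleast_2d(P)-c['xyz'])@M
    return q[:,:2]/q[:,2:]*f+[c['cx'],c['cy']]
def world(p,L):
    c,s=np.cos(p[2]),np.sin(p[2]);L=np.atleast_2d(L)
    return np.c_[p[0]+c*L[:,0]-s*L[:,1],p[1]+s*L[:,0]+c*L[:,1],L[:,2]]
def fit(n,L,px,p0):
    r=least_squares(lambda p:(proj(n,world(p,L))-px).ravel(),p0);return r.x,abs(r.fun).max()
E
cat > fit.py <<'E'
from h import *
k=lambda a:(np.array(a)+.5)/3.4-.5+[245,165]
box=lambda l,w,z:np.array([[l,w,z],[l,-w,z],[-l,-w,z],[-l,w,z]])/1000
im={n:cv2.imread(f"pics/{n}0.png") for n in("top","side")}
B={}
for nm,L,px in [("case",box(42,25,42),[[525,187],[592,198],[570,313],[500,302]]),
 ("orange",box(75,43,4),[[36,75],[150,61],[171,258],[54,272]]),
 ("blue",box(75,43,4),[[244,78],[358,63],[384,262],[270,277]])]:
    p,e=fit("top",L,k(px),[.4,0,0]);B[nm]=p;print(nm,p.round(4),"err px",e.round(2))
F={"orange":[[66,125],[125,118]],"blue":[[279,129],[336,121]]}
for nm in F:
    p,e=fit("top",np.array([[0,23,36],[0,-23,36]])/1000,k(F[nm]),[.4,0,0]);d=p-B[nm];c,s=np.cos(B[nm][2]),np.sin(B[nm][2])
    print("follower",nm,p.round(4),"in dock",(c*d[0]+s*d[1]).round(4),(-s*d[0]+c*d[1]).round(4),e)
for n in im:
    A=cv2.resize(im[n],None,fx=4,fy=4,interpolation=cv2.INTER_CUBIC)
    for nm,L in [("case",[box(42,25,42),box(42,25,0)]),("orange",[box(75,43,4),box(75,27.5,11)[[0,1,2,3]]]),("blue",[box(75,43,4),box(75,27.5,11)])]:
        for l in L: cv2.polylines(A,[((proj(n,world(B[nm],l))+.5)*4-.5).round().astype(int)],True,(255,0,255),1)
    im[n]=A
a=im["top"][4*165:4*265,4*245:4*440][:, :780];b=im["side"][4*150:4*250,4*290:4*390]
d=np.zeros((590,800,3),np.uint8)
d[:295,:575]=cv2.resize(a,(575,295));b=b;d[295:,:295]=cv2.resize(b,(295,295))
cv2.imwrite("pics/ov.png",d)
E
python3 fit.py
```

```text
case [ 0.4578 -0.2575 -0.1788] err px 0.84
orange [0.5148 0.0754 0.1309] err px 0.72
blue [ 0.5156 -0.0857  0.1496] err px 0.72
follower orange [0.5462 0.0788 0.1396] in dock 0.0315 -0.0008 0.3384824263512769
follower blue [ 0.547  -0.0794  0.1613] in dock 0.032 0.0016 0.5980712258171366
```

View pics/ov.png

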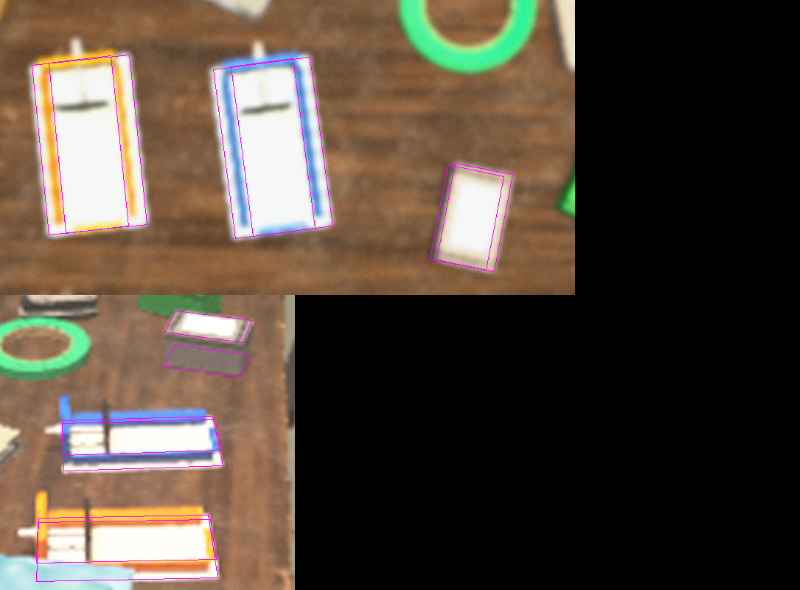

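```bash
cat >> h.py <<'E'
def delta(x,y,z,yaw,s=None):
    s=s or observe();A=R.from_euler('xyz',s['tool_rot']);B=R.from_euler('xyz',[np.pi,0,yaw])
    v=A.inv().apply(np.array([x,y,z])-s['position'])/.5;w=(A.inv()*B).as_rotvec()/np.radians(120)
    print("delta",v.round(4),w.round(4))
def st():
    s=observe();print(s['clock'],s['position'].round(4),s['tool_rot'].round(4),'F',s['force'].round(2),'M',s['moment'].round(3),'w',round(s['grip_width'],4),'ff',round(s['finger_force'],1),'q7',s['qpos'].round(2))
E
python3 -c "
from h import *
delta(.48,.15,.2,2.85)"
```

```text
delta [-0.7934 -0.6314  0.0623] [-0.0005  0.     -0.0321]
```

play_rows --pt "-0.08 -0.063 0.006 0 0 -0.003 0" --pt "-0.16 -0.126 0.012 0 0 -0.006 0" --pt "-0.24 -0.19 0.018 0 0 -0.01 0" --pt "-0.32 -0.252 0.024 0 0 -0.013 0" --pt "-0.4 -0.315 0.03 0 0 -0.016 0" --pt "-0.48 -0.378 0.036 0 0 -0.019 0" --pt "-0.56 -0.441 0.042 0 0 -0.022 0" --pt "-0.64 -0.505 0.05 0 0 -0.026 0" --pt "-0.72 -0.57 0.056 0 0 -0.03 0" --pt "-0.793 -0.631 0.062 0 0 -0.032 0" --newtons 60

```text
clock: 1.1
position: [0.4768, 0.1553, 0.2006]
tool_rot: [3.142, -0.0, 2.85]
force: [0.6, 0.4, 0.1]
grip_width: 0.0853
finger_force: 0.0
```

```bash
python3 -c "
from h import *
st();delta(.458,-.2575,.13,-.179+np.pi)"
```

```text
1.1 [0.4768 0.1553 0.2006] [ 3.1416 -0.      2.8503] F [0.59 0.42 0.13] M [ 0.069 -0.074  0.04 ] w 0.0853 ff 0.0 q7 [-0.48  0.37  0.06  1.96 -0.03  0.82  0.88]
delta [-0.2011 -0.8016  0.1413] [ 0.     -0.     -0.0536]
```

play_rows --pt "-0.02 -0.08 0.01 0 0 -0.005 0" --pt "-0.04 -0.16 0.02 0 0 -0.01 0" --pt "-0.06 -0.24 0.03 0 0 -0.015 0" --pt "-0.08 -0.32 0.04 0 0 -0.02 0" --pt "-0.1 -0.4 0.06 0 0 -0.027 0" --pt "-0.12 -0.48 0.08 0 0 -0.033 0" --pt "-0.14 -0.56 0.1 0 0 -0.04 0" --pt "-0.16 -0.65 0.11 0 0 -0.045 0" --pt "-0.18 -0.73 0.13 0 0 -0.05 0" --pt "-0.2 -0.8 0.141 0 0 -0.054 0"

```text
clock: 2.1
position: [0.4559, -0.2568, 0.1295]
tool_rot: [-3.142, -0.001, 2.962]
force: [1.1, 0.8, -0.1]
grip_width: 0.0854
finger_force: 0.0
```

play_rows --pt "0 0 0 0 0 0 0" --pt "0 0 0 0 0 0 0"

```text
clock: 2.3
position: [0.4563, -0.2551, 0.1299]
tool_rot: [3.141, -0.001, 2.961]
force: [-0.0, 0.3, -0.1]
grip_width: 0.0853
finger_force: 0.0
```

Run:
```python
from h import *
st();delta(.458,-.2575,.015,-.179+np.pi)
t=grab_frame("top")[:,:,::-1];s=grab_frame("side")[:,:,::-1]
cv2.imwrite("pics/t1.png",t)
a=cv2.resize(t[180:270,350:460],None,fx=3.6,fy=3.6,interpolation=cv2.INTER_CUBIC)
b=cv2.resize(s[90:200,290:400],None,fx=3.6,fy=3.6,interpolation=cv2.INTER_CUBIC)
d=np.zeros((400,800,3),np.uint8);d[:a.shape[0],:a.shape[1]]=a;d[:b.shape[0],400:400+b.shape[1]]=b
cv2.imwrite("pics/c2.png",d)
```

```text
2.3 [ 0.4563 -0.2551  0.1299] [ 3.1414e+00 -9.0000e-04  2.9612e+00] F [-0.02  0.31 -0.13] M [ 0.057 -0.01   0.019] w 0.0853 ff 0.0 q7 [ 0.32  0.51  0.1   1.96 -0.08  0.68  1.86]
delta [-0.0043 -0.0041  0.2297] [ 0.0001 -0.0004 -0.0007]
```

View pics/c2.png

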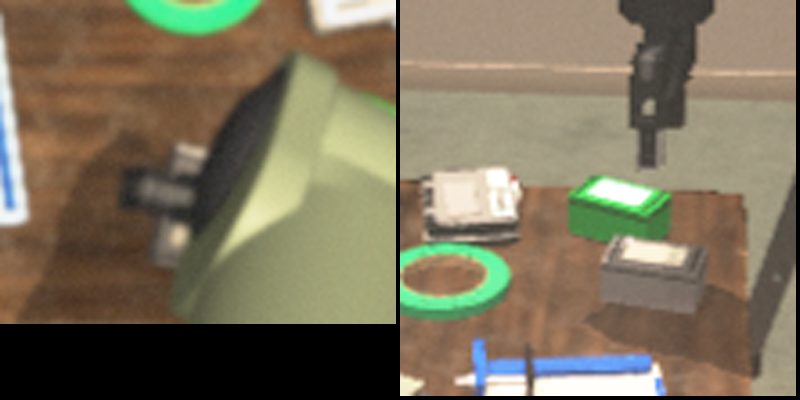

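The left crop shows the gripper straddling the case, and the right crop shows the fingers over it with the green decoy clear. I descend now and close.

play_rows --pt "-0.004 -0.004 0.04 0 0 0 0" --pt "-0.004 -0.004 0.08 0 0 0 0" --pt "-0.004 -0.004 0.12 0 0 0 0" --pt "-0.004 -0.004 0.15 0 0 0 0" --pt "-0.004 -0.004 0.18 0 0 0 0" --pt "-0.004 -0.004 0.2 0 0 0 0" --pt "-0.004 -0.004 0.215 0 0 0 0" --pt "-0.004 -0.004 0.225 0 0 0 0" --pt "-0.004 -0.004 0.23 0 0 0 0" --pt "-0.004 -0.004 0.23 0 0 0 0"

```text
clock: 3.4
position: [0.4585, -0.257, 0.0153]
tool_rot: [-3.142, 0.0, 2.963]
force: [0.8, -1.2, 0.4]
grip_width: 0.0855
finger_force: 0.0
```

play_rows --pt "0 0 0 0 0 0 0.2" --pt "0 0 0 0 0 0 0.4" --pt "0 0 0 0 0 0 0.7" --pt "0 0 0 0 0 0 1" --pt "0 0 0 0 0 0 1" --pt "0 0 0 0 0 0 1" --pt "0 0 0 0 0 0 1" --pt "0 0 0 0 0 0 1"

```text
clock: 4.2
position: [0.4587, -0.2571, 0.0158]
tool_rot: [-3.141, 0.001, 2.963]
force: [-1.1, 0.6, 8.8]
grip_width: 0.0491
finger_force: 61.6
```

```bash
python3 -c "
from h import *
st()"
```

```text
4.2 [ 0.4587 -0.2571  0.0158] [-3.1415e+00  7.0000e-04  2.9627e+00] F [-1.12  0.6   8.8 ] M [0.283 0.214 0.074] w 0.0491 ff 61.6 q7 [ 0.35  0.71  0.06  2.   -0.1   0.44  1.88]
```

play_rows --pt "0 0 -0.01 0 0 0 1" --pt "0 0 -0.02 0 0 0 1" --pt "0 0 -0.03 0 0 0 1" --pt "0 0 -0.04 0 0 0 1" --pt "0 0 -0.05 0 0 0 1" --pt "0 0 -0.05 0 0 0 1" --pt "0 0 -0.05 0 0 0 1" --pt "0 0 -0.05 0 0 0 1" --pt "0 0 -0.05 0 0 0 1" --pt "0 0 -0.05 0 0 0 1"

```text
clock: 5.2
position: [0.4584, -0.257, 0.0401]
tool_rot: [3.142, -0.0, 2.963]
force: [0.0, 0.2, -0.7]
grip_width: 0.0491
finger_force: 62.5
```

play_rows --pt "0 0 0 0 0 0 1" --pt "0 0 0 0 0 0 1" --pt "0 0 0 0 0 0 1" --pt "0 0 0 0 0 0 1"

```text
clock: 5.6
position: [0.4584, -0.257, 0.0403]
tool_rot: [3.142, -0.0, 2.963]
force: [0.5, -1.3, -1.2]
grip_width: 0.0491
finger_force: 62.5
```

Run:
```python
from h import *
st()
for i in range(5):
    grab_frame("top");print(observe()['force'].round(2))
```

```text
5.6 [ 0.4584 -0.257   0.0403] [ 3.1416 -0.      2.9629] F [ 0.47 -1.33 -1.21] M [ 0.002  0.002 -0.029] w 0.0491 ff 62.5 q7 [ 0.34  0.66  0.07  2.   -0.1   0.49  1.88]
[-0.21 -0.43 -1.37]
[-0.33 -0.15 -1.38]
[ 0.24  0.09 -2.93]
[ 0.36 -0.5  -3.19]
[ 0.68  0.43 -1.67]
```

Run:
```python
from h import *
v=[]
for i in range(14):
    s=grab_frame("side");v.append(observe()['force'])
v=np.array(v);print(v.mean(0).round(2),v.std(0).round(2));st()
t=s[:,:,::-1]
cv2.imwrite("pics/c3.png",cv2.resize(t[90:200,290:400],None,fx=4,fy=4,interpolation=cv2.INTER_CUBIC))
b=np.array([.5156,-.0857,.1496])
p=world(b,[[-.024,0,0]])[0];print("place",p)
delta(p[0],p[1],.10,b[2]+np.pi)
```

```text
[-0.03  0.19 -1.92] [0.69 0.6  0.38]
6.55 [ 0.4584 -0.257   0.0403] [-3.1416 -0.      2.9629] F [ 0.    0.23 -2.06] M [-0.009  0.003  0.01 ] w 0.049 ff 62.5 q7 [ 0.34  0.66  0.07  2.   -0.1   0.49  1.88]
place [ 0.49186806 -0.08927702  0.        ]
delta [-0.0062  0.3419 -0.1195] [-0.     -0.     -0.1567]
```

View pics/c3.png

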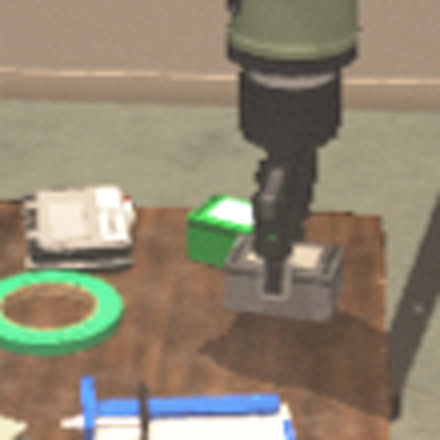

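The case is held level in the fingers, and the measured weight is about 1.9 N, so it is light and goes in the blue dock. I move to above its lane.

play_rows --pt "0 0 -0.04 0 0 0 1" --pt "0 0.02 -0.08 0 0 0 1" --pt "0 0.06 -0.11 0 0 -0.02 1" --pt "0 0.12 -0.12 0 0 -0.05 1" --pt "0 0.18 -0.12 0 0 -0.08 1" --pt "-0.003 0.24 -0.12 0 0 -0.11 1" --pt "-0.006 0.29 -0.12 0 0 -0.14 1" --pt "-0.006 0.325 -0.12 0 0 -0.157 1" --pt "-0.006 0.342 -0.12 0 0 -0.157 1" --pt "-0.006 0.342 -0.12 0 0 -0.157 1"

```text
clock: 7.55
position: [0.4918, -0.0888, 0.1003]
tool_rot: [3.142, -0.0, -2.992]
force: [0.9, -1.1, -1.6]
grip_width: 0.0491
finger_force: 62.6
```

Run:
```python
from h import *
t=grab_frame("top")[:,:,::-1].copy();s=grab_frame("side")[:,:,::-1].copy();st()
b=np.array([.5156,-.0857,.1496])
p=world(b,[[-.024,0,0]])[0]
delta(p[0],p[1],.032,b[2]+np.pi)
a=cv2.resize(t[150:270,290:390],None,fx=4,fy=4,interpolation=cv2.INTER_CUBIC)
c=cv2.resize(s[120:240,290:390],None,fx=4,fy=4,interpolation=cv2.INTER_CUBIC)
cv2.imwrite("pics/c4.png",np.hstack([a,c]))
```

```text
7.65 [ 0.4916 -0.0903  0.1003] [-3.1411e+00 -3.0000e-04 -2.9935e+00] F [-0.16  0.41 -1.69] M [ 0.051  0.037 -0.001] w 0.0487 ff 62.6 q7 [ 0.05  0.52  0.02  2.04 -0.01  0.58  1.8 ]
delta [-0.0009  0.002   0.1366] [-0.0002 -0.0001 -0.0007]
```

View pics/c4.png

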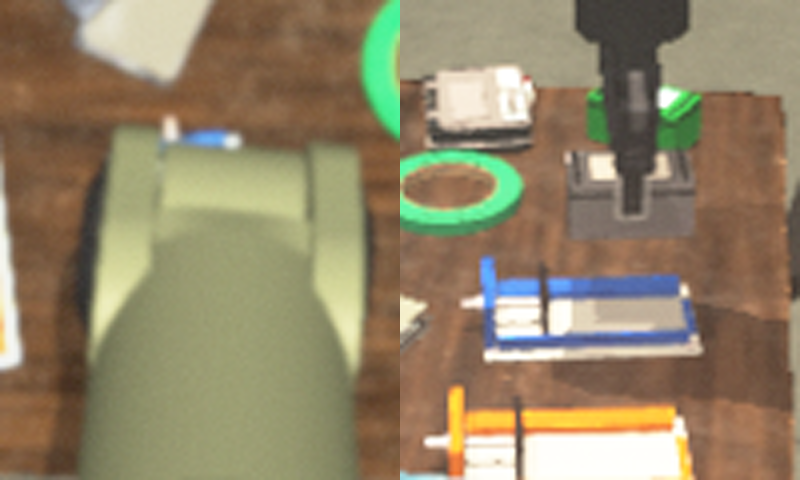

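The side crop shows the case hanging level over the blue lane, ahead of the follower (crop x 545). I lower it.

play_rows --pt "-0.001 0.001 0.03 0 0 0 1" --pt "-0.001 0.001 0.06 0 0 0 1" --pt "-0.001 0.001 0.09 0 0 0 1" --pt "-0.001 0.001 0.11 0 0 0 1" --pt "-0.001 0.001 0.125 0 0 0 1" --pt "-0.001 0.001 0.132 0 0 0 1" --pt "-0.001 0.001 0.136 0 0 0 1" --pt "-0.001 0.001 0.136 0 0 0 1"

```text
clock: 8.45
position: [0.4923, -0.0888, 0.0324]
tool_rot: [-3.141, 0.0, -2.992]
force: [-0.0, 0.1, -1.0]
grip_width: 0.049
finger_force: 62.7
```

play_rows --pt "0 0 0.004 0 0 0 1" --pt "0 0 0.008 0 0 0 1" --pt "0 0 0.012 0 0 0 1" --pt "0 0 0.015 0 0 0 1" --pt "0 0 0.018 0 0 0 1" --pt "0 0 0.02 0 0 0 1" --pt "0 0 0.02 0 0 0 1"

```text
clock: 9.15
position: [0.4921, -0.0887, 0.0222]
tool_rot: [3.142, -0.0, -2.991]
force: [0.4, -0.4, -1.5]
grip_width: 0.049
finger_force: 62.7
```

Run:
```python
from h import *
st()
for i in range(4): grab_frame("side");st()
```

```text
9.15 [ 0.4921 -0.0887  0.0222] [ 3.1416e+00 -2.0000e-04 -2.9915e+00] F [ 0.41 -0.4  -1.52] M [ 0.034 -0.011  0.003] w 0.049 ff 62.7 q7 [ 0.05  0.67  0.01  2.06 -0.01  0.41  1.79]
9.2 [ 0.4922 -0.0887  0.0222] [ 3.1416e+00 -2.0000e-04 -2.9915e+00] F [-0.2  -0.61 -1.5 ] M [-0.004  0.043 -0.006] w 0.0491 ff 62.7 q7 [ 0.05  0.67  0.01  2.06 -0.01  0.41  1.79]
9.25 [ 0.4922 -0.0887  0.0223] [-3.1415 -0.     -2.9915] F [ 0.33 -0.03 -1.48] M [-0.003 -0.034  0.025] w 0.049 ff 62.7 q7 [ 0.05  0.67  0.01  2.06 -0.01  0.41  1.79]
9.3 [ 0.4922 -0.0887  0.0223] [-3.1416 -0.     -2.9915] F [-0.01 -0.33 -2.43] M [ 0.059 -0.011 -0.014] w 0.0489 ff 62.7 q7 [ 0.05  0.67  0.01  2.06 -0.01  0.41  1.79]
9.35 [ 0.4923 -0.0887  0.0223] [-3.1415e+00  1.0000e-04 -2.9916e+00] F [ 1.08  1.21 -2.32] M [-0.015  0.046 -0.014] w 0.0489 ff 62.7 q7 [ 0.05  0.67  0.01  2.06 -0.01  0.41  1.79]
```

play_rows --pt "0 0 0.002 0 0 0 1" --pt "0 0 0.003 0 0 0 1" --pt "0 0 0.004 0 0 0 1" --pt "0 0 0.004 0 0 0 1" --pt "0 0 0.004 0 0 0 1"

```text
clock: 9.85
position: [0.4922, -0.0887, 0.0203]
tool_rot: [-3.142, -0.0, -2.991]
force: [0.5, 0.5, -1.3]
grip_width: 0.049
finger_force: 62.7
```

play_rows --pt "0 0 0.001 0 0 0 1" --pt "0 0 0.001 0 0 0 1"

```text
clock: 10.05
position: [0.4922, -0.0887, 0.0198]
tool_rot: [-3.142, 0.0, -2.992]
force: [0.3, 0.6, -0.5]
grip_width: 0.049
finger_force: 62.8
```

play_rows --pt "0 0 0.001 0 0 0 1" --pt "0 0 0.001 0 0 0 1"

```text
clock: 10.25
position: [0.4923, -0.0887, 0.0198]
tool_rot: [-3.142, 0.0, -2.992]
force: [-4.0, 0.8, 13.7]
grip_width: 0.0489
finger_force: 64.5
```

play_rows --pt "0 0 -0.001 0 0 0 1" --pt "-0.004 0 -0.001 0 0 0 1" --pt "-0.008 0 -0.001 0 0 0 1" --pt "-0.012 0 -0.001 0 0 0 1" --pt "-0.016 0 -0.001 0 0 0 1" --pt "-0.02 0 -0.001 0 0 0 1" --pt "-0.024 0 -0.001 0 0 0 1" --pt "-0.028 0 -0.001 0 0 0 1" --pt "-0.032 0 -0.001 0 0 0 1" --pt "-0.032 0 -0.001 0 0 0 1"

```text
clock: 11.25
position: [0.5079, -0.0863, 0.0198]
tool_rot: [3.142, -0.001, -2.991]
force: [-5.2, 0.6, 7.7]
grip_width: 0.0489
finger_force: 63.7
```

Run:
```python
from h import *
for i in range(3): grab_frame("side");st()
```

```text
11.3 [ 0.5079 -0.0863  0.0198] [ 3.1415e+00 -6.0000e-04 -2.9915e+00] F [-4.82  0.01  6.6 ] M [0.14  0.735 0.037] w 0.0487 ff 63.7 q7 [ 0.05  0.69  0.01  2.02 -0.02  0.43  1.79]
11.35 [ 0.5079 -0.0863  0.0198] [ 3.1416e+00 -5.0000e-04 -2.9916e+00] F [-3.23 -0.26  7.09] M [0.084 0.677 0.056] w 0.0492 ff 63.7 q7 [ 0.05  0.69  0.01  2.02 -0.02  0.43  1.79]
11.4 [ 0.5079 -0.0863  0.0198] [ 3.1416e+00 -5.0000e-04 -2.9915e+00] F [-3.36  0.39  6.77] M [0.148 0.63  0.088] w 0.0492 ff 63.7 q7 [ 0.05  0.69  0.01  2.02 -0.02  0.43  1.79]
```

play_rows --pt "-0.002 0 -0.0006 0 0 0 1" --pt "-0.004 0 -0.0006 0 0 0 1" --pt "-0.006 0 -0.0006 0 0 0 1" --pt "-0.008 0 -0.0006 0 0 0 1" --pt "-0.01 0 -0.0006 0 0 0 1"

```text
clock: 11.9
position: [0.5129, -0.0855, 0.02]
tool_rot: [3.142, -0.0, -2.991]
force: [-2.1, -0.7, -1.5]
grip_width: 0.049
finger_force: 62.6
```

Run:
```python
from h import *
for i in range(3): grab_frame("side");st()
```

```text
11.95 [ 0.5131 -0.0855  0.02  ] [ 3.1415e+00 -1.0000e-04 -2.9914e+00] F [-2.35 -0.42 -4.01] M [-0.103  0.553  0.061] w 0.0491 ff 62.5 q7 [ 0.04  0.69  0.01  2.01 -0.02  0.44  1.79]
12.0 [ 0.5131 -0.0855  0.02  ] [-3.1416e+00  1.0000e-04 -2.9915e+00] F [-2.5  -0.69 -2.19] M [-0.109  0.439 -0.004] w 0.0491 ff 62.5 q7 [ 0.04  0.69  0.01  2.01 -0.02  0.44  1.79]
12.05 [ 0.5131 -0.0855  0.02  ] [ 3.1416e+00  1.0000e-04 -2.9914e+00] F [-2.48  0.22 -1.99] M [-0.095  0.444  0.071] w 0.0489 ff 62.5 q7 [ 0.04  0.69  0.01  2.01 -0.02  0.44  1.79]
```

play_rows --pt "-0.001 0 0 0 0 0 1" --pt "-0.002 0 0 0 0 0 1" --pt "-0.003 0 0 0 0 0 1" --pt "-0.003 0 0 0 0 0 1"

```text
clock: 12.45
position: [0.5145, -0.0853, 0.0201]
tool_rot: [3.142, -0.0, -2.991]
force: [-2.7, 0.1, -2.1]
grip_width: 0.049
finger_force: 62.5
```

play_rows --pt "-0.001 0 0 0 0 0 1" --pt "-0.002 0 0 0 0 0 1" --pt "-0.003 0 0 0 0 0 1" --pt "-0.003 0 0 0 0 0 1"

```text
clock: 12.85
position: [0.516, -0.0851, 0.0201]
tool_rot: [-3.142, 0.0, -2.991]
force: [-2.7, 0.5, -3.4]
grip_width: 0.0492
finger_force: 62.4
```

play_rows --pt "-0.001 0 0 0 0 0 1" --pt "-0.002 0 0 0 0 0 1" --pt "-0.003 0 0 0 0 0 1" --pt "-0.003 0 0 0 0 0 1"

```text
clock: 13.25
position: [0.5175, -0.0849, 0.0201]
tool_rot: [-3.142, 0.0, -2.991]
force: [-2.9, -0.7, -2.4]
grip_width: 0.0491
finger_force: 62.5
```

play_rows --pt "-0.001 0 0 0 0 0 1" --pt "-0.002 0 0 0 0 0 1" --pt "-0.003 0 0 0 0 0 1" --pt "-0.003 0 0 0 0 0 1"

```text
clock: 13.65
position: [0.519, -0.0846, 0.0201]
tool_rot: [-3.142, 0.0, -2.992]
force: [-1.3, 1.0, -2.8]
grip_width: 0.0492
finger_force: 62.5
```

play_rows --pt "-0.001 0 0 0 0 0 1" --pt "-0.002 0 0 0 0 0 1" --pt "-0.003 0 0 0 0 0 1" --pt "-0.003 0 0 0 0 0 1"

```text
clock: 14.05
position: [0.5205, -0.0844, 0.0201]
tool_rot: [-3.142, 0.0, -2.992]
force: [-2.6, 1.3, -2.4]
grip_width: 0.0491
finger_force: 62.5
```

play_rows --pt "-0.001 0 0 0 0 0 1" --pt "-0.002 0 0 0 0 0 1" --pt "-0.003 0 0 0 0 0 1" --pt "-0.003 0 0 0 0 0 1"

```text
clock: 14.45
position: [0.522, -0.0842, 0.0201]
tool_rot: [-3.142, 0.0, -2.992]
force: [-3.1, 0.9, -2.0]
grip_width: 0.0488
finger_force: 62.5
```

play_rows --pt "-0.001 0 0 0 0 0 1" --pt "-0.002 0 0 0 0 0 1" --pt "-0.003 0 0 0 0 0 1" --pt "-0.003 0 0 0 0 0 1"

```text
clock: 14.85
position: [0.5235, -0.084, 0.0201]
tool_rot: [-3.142, 0.0, -2.992]
force: [-3.0, 0.4, -1.9]
grip_width: 0.0493
finger_force: 62.5
```

play_rows --pt "-0.001 0 0 0 0 0 1" --pt "-0.002 0 0 0 0 0 1" --pt "-0.003 0 0 0 0 0 1" --pt "-0.003 0 0 0 0 0 1"

```text
clock: 15.25
position: [0.5249, -0.0837, 0.0201]
tool_rot: [-3.142, 0.0, -2.991]
force: [-2.6, 0.7, -1.4]
grip_width: 0.0491
finger_force: 62.5
```

play_rows --pt "-0.001 0 0 0 0 0 1" --pt "-0.002 0 0 0 0 0 1" --pt "-0.003 0 0 0 0 0 1" --pt "-0.003 0 0 0 0 0 1"

```text
clock: 15.65
position: [0.5264, -0.0835, 0.0201]
tool_rot: [-3.142, 0.0, -2.991]
force: [-3.2, 0.3, -1.7]
grip_width: 0.049
finger_force: 62.5
```

play_rows --pt "-0.001 0 0 0 0 0 1" --pt "-0.002 0 0 0 0 0 1" --pt "-0.003 0 0 0 0 0 1" --pt "-0.003 0 0 0 0 0 1"

```text
clock: 16.05
position: [0.5279, -0.0833, 0.0201]
tool_rot: [-3.142, 0.0, -2.992]
force: [-2.8, 1.6, -2.8]
grip_width: 0.0493
finger_force: 62.5
```

play_rows --pt "-0.001 0 0 0 0 0 1" --pt "-0.002 0 0 0 0 0 1" --pt "-0.003 0 0 0 0 0 1" --pt "-0.003 0 0 0 0 0 1"

```text
clock: 16.45
position: [0.5294, -0.083, 0.0201]
tool_rot: [-3.142, 0.0, -2.991]
force: [-2.1, 1.0, -1.2]
grip_width: 0.0489
finger_force: 62.5
```

play_rows --pt "-0.001 0 0 0 0 0 1" --pt "-0.002 0 0 0 0 0 1" --pt "-0.003 0 0 0 0 0 1" --pt "-0.003 0 0 0 0 0 1"

```text
clock: 16.85
position: [0.5296, -0.083, 0.0199]
tool_rot: [3.141, -0.002, -2.991]
force: [-10.2, 0.1, 2.2]
grip_width: 0.0487
finger_force: 63.0
```

play_rows --pt "-0.0005 0 0 0 0 0 1" --pt "-0.0005 0 0 0 0 0 1"

```text
clock: 17.05
position: [0.5296, -0.083, 0.0199]
tool_rot: [3.141, -0.003, -2.992]
force: [-10.8, 0.2, 3.4]
grip_width: 0.0492
finger_force: 63.1
```

Run:
```python
from h import *
v=[]
for i in range(4): grab_frame("side");v.append(observe()['force'])
print(np.mean(v,0).round(2));st()
```

```text
[-10.06  -0.42   2.35]
17.25 [ 0.5296 -0.083   0.0199] [ 3.1413e+00 -2.7000e-03 -2.9917e+00] F [-9.9  -0.58  2.43] M [0.094 2.028 0.279] w 0.0489 ff 63.1 q7 [ 0.04  0.71  0.01  1.97 -0.02  0.47  1.78]
```

play_rows --pt "-0.0005 0 0 0 0 0 1" --pt "-0.001 0 0 0 0 0 1" --pt "-0.0016 0 0 0 0 0 1" --pt "-0.0016 0 0 0 0 0 1"

```text
clock: 17.65
position: [0.5297, -0.083, 0.0198]
tool_rot: [3.141, -0.004, -2.992]
force: [-15.7, -0.6, 6.8]
grip_width: 0.0493
finger_force: 63.6
```

Run:
```python
from h import *
v=[]
for i in range(8): grab_frame("side");v.append(observe()['force'])
print(np.mean(v,0).round(2));st()
```

```text
[-15.14  -0.36   6.88]
18.05 [ 0.5297 -0.083   0.0198] [ 3.1412 -0.0041 -2.9918] F [-15.42  -0.26   6.7 ] M [0.072 2.906 0.31 ] w 0.0487 ff 63.6 q7 [ 0.04  0.71  0.01  1.97 -0.02  0.47  1.78]
```

Pressed at about 13 to 15 N for over half a second. I relax the push, then release and rise.

play_rows --pt "0.001 0 0 0 0 0 1" --pt "0.002 0 0 0 0 0 1" --pt "0.003 0 0 0 0 0 1" --pt "0.004 0 0 0 0 0 1" --pt "0.004 0 0 0 0 0 1"

```text
clock: 18.55
position: [0.5296, -0.0831, 0.02]
tool_rot: [3.142, -0.001, -2.992]
force: [-5.1, 0.2, -2.1]
grip_width: 0.049
finger_force: 62.5
```

Run:
```python
from h import *
v=[]
for i in range(4): grab_frame("side");v.append(observe()['force'])
print(np.mean(v,0).round(2));st()
```

```text
[-4.91  0.52 -1.94]
18.75 [ 0.5295 -0.083   0.02  ] [ 3.1416e+00 -6.0000e-04 -2.9915e+00] F [-4.57  0.28 -1.52] M [0.037 1.116 0.127] w 0.0488 ff 62.5 q7 [ 0.04  0.71  0.01  1.97 -0.02  0.47  1.78]
```

play_rows --pt "0.0005 0 0.0005 0 0 0 1" --pt "0.0005 0 0.0005 0 0 0 1" --pt "0.0005 0 0.0005 0 0 0 0.4" --pt "0.0005 0 0.0005 0 0 0 0.3" --pt "0.0005 0 0.0005 0 0 0 0.2" --pt "0.0005 0 0.0005 0 0 0 0.1" --pt "0.0005 0 0.0005 0 0 0 0" --pt "0.0005 0 0.0005 0 0 0 0" --pt "0.0005 0 0.0005 0 0 0 0" --pt "0.0005 0 0.0005 0 0 0 0"

```text
clock: 19.75
position: [0.5296, -0.083, 0.0198]
tool_rot: [-3.142, 0.0, -2.991]
force: [-0.1, -0.5, -0.5]
grip_width: 0.085
finger_force: 0.0
```

play_rows --pt "0 0 -0.01 0 0 0 0" --pt "0 0 -0.03 0 0 0 0" --pt "0 0 -0.06 0 0 0 0" --pt "0 0 -0.1 0 0 0 0" --pt "0 0 -0.15 0 0 0 0" --pt "0 0 -0.21 0 0 0 0" --pt "0 0 -0.27 0 0 0 0" --pt "0 0 -0.33 0 0 0 0" --pt "0 0 -0.35 0 0 0 0" --pt "0 0 -0.35 0 0 0 0"

```text
clock: 20.75
position: [0.5302, -0.0831, 0.1966]
tool_rot: [-3.141, 0.003, -2.992]
force: [0.4, 0.1, 0.1]
grip_width: 0.0855
finger_force: 0.0
```

Run:
```python
from h import *
t=grab_frame("top")[:,:,::-1];s=grab_frame("side")[:,:,::-1];st()
a=cv2.resize(t[150:270,260:360],None,fx=3.9,fy=3.9,interpolation=cv2.INTER_CUBIC)
c=cv2.resize(s[140:260,290:390],None,fx=3.9,fy=3.9,interpolation=cv2.INTER_CUBIC)
cv2.imwrite("pics/c5.png",np.hstack([a,c]))
```

```text
20.85 [ 0.5292 -0.083   0.1944] [ 3.1415e+00 -5.0000e-04 -2.9914e+00] F [ 0.19 -0.15  0.7 ] M [ 0.042 -0.018 -0.003] w 0.0856 ff 0.0 q7 [ 0.02  0.43  0.03  1.88 -0.02  0.84  1.78]
```

View pics/c5.png

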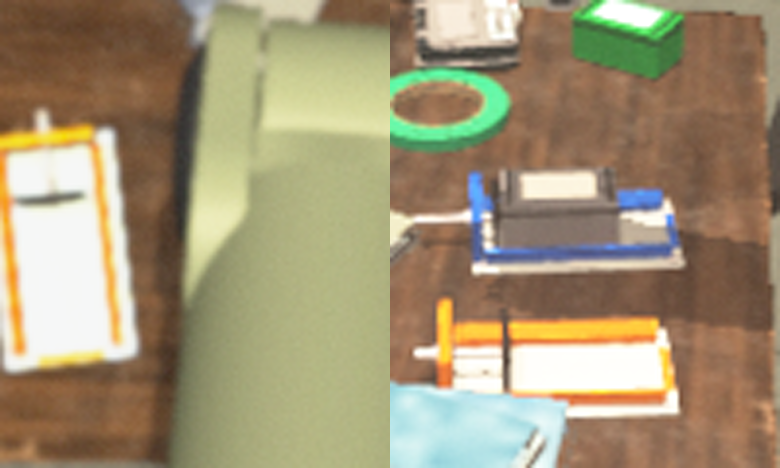

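The side crop shows the case flat in the blue dock with its end against the follower (crop (497,205)). The orange follower has not moved, and the gripper is clear. I hand it in.

```bash
python3 -c "
from workcell import *
print(job_done())"
```

```text
the job is handed in; nothing more can be done
None
```

I handed the job in after about 21 s on the robot's clock, but it returned no verdict: the case felt light (about 1.9 N), so I laid it in the blue dock, pressed its follower onto the stop at about 15 N for over half a second, and let go; the last picture shows it flat against the follower, with the orange follower unmoved.

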